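# Shim the mixer stand's hanging foot

## Robot

A 6-joint arm with a two-finger parallel gripper is mounted at the origin on the work surface. World frame = base frame: x ahead of the robot, y to its left, z up, the work surface at z = 0. Lengths are in m, angles in rad, forces in N, time in s.
With the tool pointing down it reaches from about 0.35 to 0.775 m from the base axis. Payload 7.3 kg.
Tool frame: the origin (TCP) lies at the very end of the fingers, on their centre line; the grasp point (between the pads) lies 19 mm behind it; z points along the fingers, y is the line along which they close (so a half turn about z gives the same grasp; the last joint's range is limited). The gripper opens to 92 mm and grips with 3 to 60 N. Pads are 19 mm wide; open, the fingers measure 130 mm over their backs; the gripper's body (75 mm by 190 mm) begins 47 mm behind the grasp point.
Start: joints at [1.024, 0.342, 1.524, -0, 1.275, -0.146], TCP at [0.205, 0.483, 0.227] pointing down, gripper open.
Joint ranges: [-2.53, 2.53], [-0.77, 2.02], [0.04, 2.7], [-1, 4.14], [0.28, 2.66], [-3.11, 3.11]. Speed limits (rad/s): [2.57, 2.57, 3.14, 3.14, 3.14, 3.14].

## Interface

Orientations are given as [roll, pitch, yaw] about the fixed x, y, z axes, in that order (R = Rz(yaw) Ry(pitch) Rx(roll)).
In Python, from cell import observe, read_camera, get_calibration, hand_in, search_frame gives the robot as it stands.
- The arm moves only by the tool step_arm, never from a script. Its argument "commands" is a list of rows, each an object with "translation": the shift along the tool's x, y, z in mm, a list of three; "roll": the turn about the tool's z in rad. In form: [{"translation": [x, y, z], "roll": roll}, ...]. A call has 1 to 20 rows; each row shifts and turns the commanded pose from where the row before left it, along the tool's axes as they then stand; what a row does not reach is not made up. A row lasts 1/12 s, in which the tool goes at most 41.7 mm and 7.16 degrees, less where a joint would pass 70% of its speed; a pose out of reach is approached as far as the arm can. A call is refused whole if a number of a shift passes 41.7 or a number of a turn 0.125, either way. A call with a gripper value outside its range is refused whole. "fingers" is the opening, from 0 (shut) to 1 (fully open), set as the call begins (left out, the last holds). The fingers move at their own pace and stop on an object; "grip_force" is the grip in N (left out, the last holds). Time passes only in rows, so rows that do not move let the fingers close. It gives the time, the measured TCP pose, the force, the opening and the grip force at its end, in the units of the state.
- observe(): the state, without advancing time (a new reading comes with each control period).
- read_camera(name): name is "side" or "top" or "wrist"; returns the picture (480x640x3 uint8, red, green, blue); there is no depth.
- get_calibration(name): a dict with "camera_matrix" (3x3 intrinsics, pixels), "world_from_camera" (4x4, takes a point from camera to world coordinates). Camera axes: x right, y up, looking along -z (the intrinsics and any distortion apply to the point x, -y, -z); pixel columns grow to the right and rows downward; lengths in m; the calibration is good to about 2 mm. The wrist camera is an equidistant fisheye: a pixel r from the principal point sees the ray r / f radians off the axis. A picture is of the moment at which its call begins: read the wrist's pose just before it. get_calibration takes no time and is no camera call; for the wrist camera it gives the pose at the moment of the call.
- hand_in(): hands the job in; it is judged then, once.
Trained networks look in the newest picture that a camera, given by its name, has taken for a name from the list of things; names that differ only in an ending like _2 or _b are one class to them, and where a whole thing is asked for, a point or a joint stands for the part that bears it (a point fixed in the world has none). Each returns a list of dicts, best first, with "confidence" (0 to 1); they miss things now and then, are a little off and sometimes report something else, mostly with a low value. They report only what shows in the picture. A call takes as long as a camera call. They do not tell look-alikes from the thing itself.
- search_frame(camera, name): "at" ([x, y, z] in m, in world coordinates, good to about 4 mm: the middle of the surface that is visible of it).
The state is a dict: "time": time; "qpos": joint angles; "qvel": joint speeds; "joint_efforts": joint torques, N m; "tool_pos": TCP position; "tool_rot": TCP orientation; "contact_force": force on the tool from outside, world axes, zero at the start; "torque": the same for the moment, N m; "opening": finger opening in m; "grip_force": force on a finger pad.
Only numpy, scipy, OpenCV 4.12 (cv2) and the standard library are available. Lean on these libraries where they do the work, as an engineer would, in place of code of your own. Each camera call takes 0.05 s, during which the arm holds its last target. There are 200 camera calls.

## Task

The blue mixer's stand rocks because the rubber foot at the end of its front arm hangs clear of the bench. Slide the two flat white spacer plates with an upright grip fin under that foot one after the other, fin left sticking out, so that they lie flat one on top of the other with the whole foot over both, and fill the gap. Do not shift or tip the stand, and leave everything at rest.

Things in the scene. Friction and masses are not known exactly. Their poses are not given: they have to be found in the camera images.
- stand: 3.2 kg aluminium stand with a blue mixer. Origin: on the bench below the hanging foot; x runs along the arm to the mixer, z up. Arm 30 mm wide, underside 31, top 41 mm above the bench, open on both sides; plate (same top) at x 110-280, y +-100 mm, on four pads at x 150 and 265; mixer case from x 142 mm, y +-75 mm, 126 mm high, cup to 166 mm
- foot (a point): middle of the underside of the hanging foot, 17 mm above the bench: a rubber disc 32 mm across, 14 mm tall, lower rim rounded, under the arm's end (round, 40 mm across). One plate leaves a 9 mm gap, two leave 1 mm, which counts as not rocking. Plates slid in from opposite sides of the arm clear each other's fins
- spacer_a: loose white plastic plate 100 x 70 x 8 mm, 60-130 g. Origin: centre of its underside, x from tail to nose (edge at +50 mm), z up. Upright grip fin on top at x = -34 mm: 24 mm long in x, 12 mm wide in y, rising 32 mm above the plate. Starts flat on the bench left (+y) of the stand's arm, nose towards it within 45 deg. (A round lid with a knob and a thick block lie about: not spacers.)
- spacer_b: loose white plastic plate 100 x 70 x 8 mm, 60-130 g. Origin: centre of its underside, x from tail to nose (edge at +50 mm), z up. Upright grip fin on top at x = -34 mm: 24 mm long in x, 12 mm wide in y, rising 32 mm above the plate. Starts flat on the bench right (-y) of the stand's arm, nose towards it within 45 deg. Same as the other spacer.
There are look-alikes about, which are no part of the job. What is shaped like the spacer_a but green, purple or yellow is not meant.

How it is judged:
On the way, in this order (a step that is already met when the one before it is completed fails the run):
1. one spacer plate (either) lies under the foot, the other not yet ((((x of foot in the frame of spacer_a between -0.012 and 0.038 m and y of foot in the frame of spacer_a between -0.022 and 0.022 m and z of foot in the frame of spacer_a above 0.006 m and angle between spacer_a's own z axis and vertical below 0.12 rad) and not (x of foot in the frame of spacer_b between -0.012 and 0.038 m and y of foot in the frame of spacer_b between -0.022 and 0.022 m and z of foot in the frame of spacer_b above 0.006 m and angle between spacer_b's own z axis and vertical below 0.12 rad)) or ((x of foot in the frame of spacer_b between -0.012 and 0.038 m and y of foot in the frame of spacer_b between -0.022 and 0.022 m and z of foot in the frame of spacer_b above 0.006 m and angle between spacer_b's own z axis and vertical below 0.12 rad) and not (x of foot in the frame of spacer_a between -0.012 and 0.038 m and y of foot in the frame of spacer_a between -0.022 and 0.022 m and z of foot in the frame of spacer_a above 0.006 m and angle between spacer_a's own z axis and vertical below 0.12 rad)))), for 0.2 s.
2. both spacer plates lie under the foot (x of foot in the frame of spacer_a between -0.012 and 0.038 m and y of foot in the frame of spacer_a between -0.022 and 0.022 m and z of foot in the frame of spacer_a above 0.006 m and angle between each of spacer_a, spacer_b's own z axis and vertical below 0.12 rad and x of foot in the frame of spacer_b between -0.012 and 0.038 m and y of foot in the frame of spacer_b between -0.022 and 0.022 m and z of foot in the frame of spacer_b above 0.006 m), for 0.2 s.
At the end, for the whole second after the job is handed in: Both plates lie flat (7 deg) under the foot: in each plate's frame the foot's middle is at x -12 to +38 mm, within 22 mm of the centre line in y, and above the plate. The foot is within 20 mm of its start, the stand upright within 2 deg; plates and stand are at rest (all of step 2 and distance of foot from where it was at the start of the episode below 0.02 m and angle between stand's own z axis and vertical below 0.035 rad and linear speed of each of spacer_a, spacer_b, stand below 0.01 m/s); the robot touches nothing.
It also fails if it takes over 58 s, if anything falls off the work surface, if the arm or the gripper's body presses on something with over 40 N, if the wrist force passes 120 N, or if a joint passes its speed limit or range.

## Working session

There is one attempt and no reset: what is moved stays moved. The work goes in short steps, Python scripts to look and compute and a tool call to move; the robot and the scene stay as the last step left them, time stands still between calls to the robot, and variables do not carry over. Pictures are saved under pics/ and viewed, at most 10 in all, crops included, and the job is handed in when it is done.

Besides the shell and the picture viewer there is one more tool, called after "Request:" as name(argument=value, ...), one argument or row to a line, values as JSON. step_arm: Moves the arm, as the interface text tells. Its arguments: {"type":"object","properties":{"commands":{"type":"array"},"fingers":{"type":"number"},"grip_force":{"type":"number"}},"required":["commands"]}

```bash
mkdir -p pics; ls; python3 - <<'E'
from cell import *
import cv2,numpy as np
for c in ("top","side"):
    im=read_camera(c); cv2.imwrite(f"pics/{c}0.png",im[:,:,::-1])
    k=get_calibration(c); print(c,k["camera_matrix"].tolist(),np.round(k["world_from_camera"],3).tolist())
    for n in ("spacer_a","stand","foot"):
        for d in search_frame(c,n): print(n,np.round(d["at"],3),round(d["confidence"],2))
o=observe();print(o["tool_pos"],o["tool_rot"],o["time"])
E
```

```text
pics
top [[438.5596199188099, 0.0, 315.3602014343099], [0.0, 438.5596199188099, 245.58619832179045], [0.0, 0.0, 1.0]] [[-0.002, 0.978, -0.206, 0.367], [-1.0, -0.002, -0.002, 0.057], [-0.002, 0.206, 0.978, 1.081], [0.0, 0.0, 0.0, 1.0]]
spacer_a [0.512 0.264 0.006] 0.92
spacer_a [0.342 0.238 0.01 ] 0.88
spacer_a [ 0.514 -0.255  0.008] 0.74
spacer_a [0.441 0.395 0.01 ] 0.74
spacer_a [0.827 0.197 0.009] 0.64
spacer_a [0.651 0.25  0.006] 0.55
spacer_a [ 0.68  -0.022  0.12 ] 0.27
foot [ 0.681 -0.021  0.117] 0.74
side [[521.7190545696893, 0.0, 317.04176465108634], [0.0, 521.7190545696893, 240.03911419536922], [0.0, 0.0, 1.0]] [[0.73, 0.532, -0.43, 0.059], [-0.684, 0.561, -0.467, -0.534], [-0.007, 0.635, 0.773, 1.009], [0.0, 0.0, 0.0, 1.0]]
spacer_a [0.821 0.191 0.005] 0.9
spacer_a [0.656 0.249 0.005] 0.74
spacer_a [0.445 0.39  0.01 ] 0.72
spacer_a [0.521 0.258 0.008] 0.7
spacer_a [0.334 0.232 0.007] 0.7
spacer_a [ 0.515 -0.261  0.008] 0.57
stand [ 0.674 -0.044  0.092] 0.88
foot [ 0.671 -0.045  0.093] 0.74
[0.20476183 0.48337034 0.22661684] [-3.14140047e+00 -2.53623469e-05  2.74087848e+00] 0.4
```

View pics/top0.png

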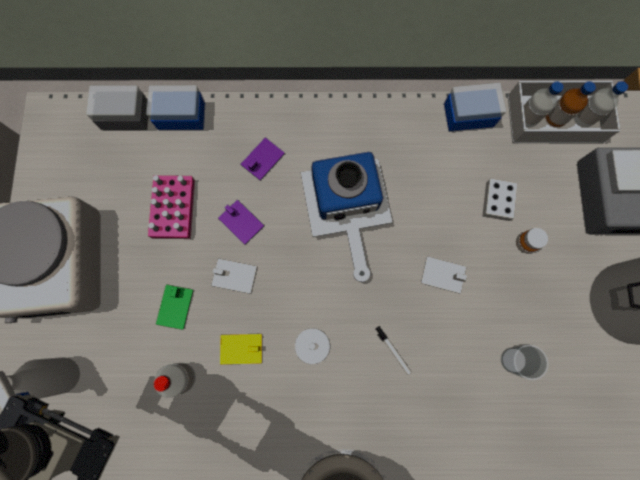

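View pics/side0.png

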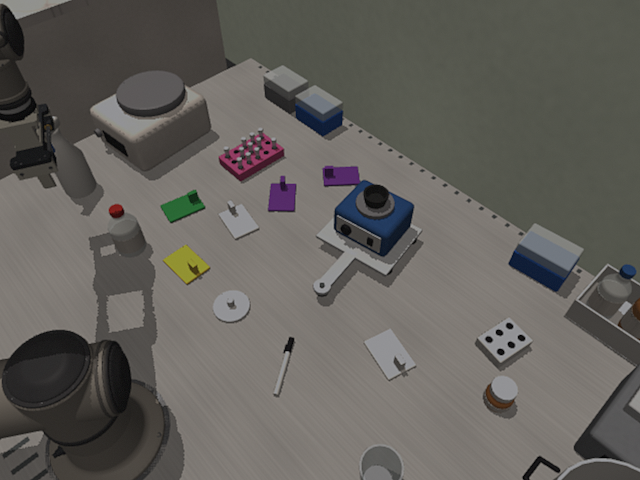

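The top view shows white spacer A at about (234,276) with its fin at the left, white spacer B at (444,275) with its fin at the right, and the arm end at (362,273). The lid is at (312,346). The side view agrees. I'll fit poses by silhouette next.

```bash
cat > h.py <<'E'
import numpy as np,cv2,pickle
from cell import *
from scipy.optimize import minimize
def shot(c):
    k=get_calibration(c); im=read_camera(c); return dict(c=c,im=im,K=np.array(k["camera_matrix"]),T=np.array(k["world_from_camera"]))
def proj(v,P):
    p=(np.asarray(P)-v["T"][:3,3])@v["T"][:3,:3]; x,y,z=p[:,0],-p[:,1],-p[:,2]
    K=v["K"]
    if v["c"]=="wrist":
        r=np.hypot(x,y)+1e-12; th=np.arctan2(r,z); x,y=th*x/r,th*y/r
    else: x,y=x/z,y/z
    return np.c_[K[0,0]*x+K[0,2],K[1,1]*y+K[1,2]]
def box(x0,x1,y0,y1,z0,z1,n=6):
    t=np.linspace(0,1,n); e=np.array([(a,b,c) for a in t for b in t for c in (0,1)])
    return np.array([x0,y0,z0])+e*np.array([x1-x0,y1-y0,z1-z0])
def disc(x,y,r,z0,z1):
    a=np.linspace(0,2*np.pi,40); return np.vstack([np.c_[x+r*np.cos(a),y+r*np.sin(a),0*a+z] for z in(z0,z1)])
SP=[box(-.05,.05,-.035,.035,0,.008),box(-.046,-.022,-.006,.006,.008,.04)]
ARM=[box(0,.11,-.015,.015,.031,.041),disc(0,0,.02,.031,.041)]
def W(M,p):
    c,s=np.cos(p[2]),np.sin(p[2]); return M@np.array([[c,s,0],[-s,c,0],[0,0,1]])+np.array([p[0],p[1],p[3] if len(p)>3 else 0])
S=8
def sil(v,model,p):
    m=np.zeros((480,640),np.uint8)
    for M in model:
        h=cv2.convexHull(proj(v,W(M,p)).astype(np.float32))
        cv2.fillConvexPoly(m,np.round(h*2**S).astype(np.int32),255,cv2.LINE_AA,S)
    return m/255.
def white(im,t=130):
    h=cv2.cvtColor(im,cv2.COLOR_RGB2HSV); return ((h[...,1]<40)&(h[...,2]>t))
def fit(views,masks,model,p0,roi=None,step=(.01,.01,.15,.004)):
    def cost(p):
        t=0
        for v,m,i in zip(views,masks,range(9)):
            s=sil(v,model,p); d=np.abs(cv2.GaussianBlur(s-m,(0,0),1.2))
            if roi is not None:d=d*roi[i]
            t+=d.sum()/max(m.sum(),1)
        return t
    p0=np.array(p0,float)
    for f in (1,.3):
        sx=np.vstack([p0]+[p0+f*step[i]*np.eye(len(p0))[i] for i in range(len(p0))])
        r=minimize(cost,p0,method="Nelder-Mead",options=dict(initial_simplex=sx,xatol=1e-5,fatol=1e-5,maxiter=400)); p0=r.x
    return r.x,r.fun
def comp(m,v,P):  # keep component of mask near projected pt
    n,l=cv2.connectedComponents(m.astype(np.uint8)); q=proj(v,[P])[0]; yy,xx=np.nonzero(m)
    i=np.argmin((xx-q[0])**2+(yy-q[1])**2); return (l==l[yy[i],xx[i]]).astype(float)
E
python3 - <<'E'
from h import *
V=[shot("top"),shot("side")]; pickle.dump(V,open("V0.pkl","wb"))
for v in V:
    for n,P in (("a",(.512,.264,.008)),("b",(.514,-.258,.008)),("bench",(.45,.1,0)),("bench2",(.45,-.1,0))):
        q=proj(v,[P])[0].astype(int); print(v["c"],n,q,v["im"][q[1],q[0]])
q=V[0]["im"]; print("arm",q[273,362],q[245,356],q[225,340])
E
```

```text
top a [232 277] [160 164 167]
top b [444 276] [161 165 166]
top bench [298 303] [148 142 135]
top bench2 [380 303] [141 136 127]
side a [235 219] [146 146 149]
side b [388 353] [148 148 151]
side bench [257 272] [130 125 120]
side bench2 [315 325] [122 118 113]
arm [67 72 69] [163 165 169] [151 154 156]
```

```bash
cat >> h.py <<'E'
def white(im,t=105,d=-4):
    i=cv2.GaussianBlur(im,(0,0),.6).astype(int); return (i[...,2]-i[...,0]>d)&(i[...,2]-i[...,0]<25)&(i.min(2)>t)
E
python3 - <<'E'
from h import *
V=pickle.load(open("V0.pkl","rb"))
for n,p0 in (("a",(.512,.264,-1.6)),("b",(.514,-.258,1.4))):
    ms=[comp(white(v["im"]),v,(p0[0],p0[1],.008)) for v in V]
    print(n,[m.sum() for m in ms],[sil(v,SP,p0).sum() for v in V])
    for z in (0,1):
        r,f=fit(V,ms,SP,p0+((0.,) if z else ())); print(np.round(r,4),round(f,3))
    for v,m in zip(V,ms): print(v["c"],np.round(fit([v],[m],SP,p0)[0],4))
# arm
from h import *
def unp(v,q,z):
    K=v["K"];d=v["T"][:3,:3]@np.array([(q[0]-K[0,2])/K[0,0],-(q[1]-K[1,2])/K[1,1],-1]);o=v["T"][:3,3];return o+d*(z-o[2])/d[2]
e=unp(V[0],(362,273),.041);e2=unp(V[0],(354,232),.041);print(e,e2,unp(V[1],(321,287),.041))
p0=(e[0],e[1],np.arctan2(e2[1]-e[1],e2[0]-e[0]))
roi=[];ms=[]
for v in V:
    m=white(v["im"]).astype(float); r=sil(v,[box(-.05,.085,-.045,.045,.036,.036)],p0)>.5
    roi.append(r);mm=cv2.morphologyEx(m,cv2.MORPH_CLOSE,np.ones((7,7)));ms.append(mm*r)
for sub in (slice(0,2),slice(0,1),slice(1,2)):
    r,f=fit(V[sub],ms[sub],ARM,p0,roi[sub]);print("arm",np.round(r,4),round(f,3))
ov=[]
for v in V:
    o=v["im"].copy()
    for M,p in ((SP,(.512,.264,-1.6)),(ARM,r)): pass
    s=sil(v,ARM,r)>.5; c=cv2.findContours(s.astype(np.uint8),0,1)[0]; cv2.drawContours(o,c,-1,(255,0,0),1)
    q=proj(v,[(*r[:2],.036)])[0].astype(int); ov.append(cv2.resize(o[q[1]-60:q[1]+40,q[0]-60:q[0]+60],(480,400),interpolation=cv2.INTER_NEAREST)[:,:400])
cv2.imwrite("pics/arm.png",np.hstack(ov)[:,:,::-1])
E
```

```text
a [np.float64(1066.0), np.float64(684.0)] [np.float64(1279.3686274509805), np.float64(1008.0)]
[ 0.5189  0.2637 -1.8226] 0.639
[ 0.518   0.2639 -1.7846  0.002 ] 0.65
top [ 0.5199  0.2609 -1.7823]
side [ 0.5178  0.2659 -1.8702]
b [np.float64(1069.0), np.float64(1227.0)] [np.float64(1299.1176470588236), np.float64(1644.4470588235295)]
[ 0.5203 -0.2545  1.3202] 0.534
[ 0.5249 -0.2581  1.2986 -0.0103] 0.498
top [ 0.5204 -0.2565  1.2419]
side [ 0.5226 -0.2531  1.3043]
[ 0.51883272 -0.05236967  0.041     ] [ 0.61977489 -0.03522505  0.041     ] [ 0.51133657 -0.05444076  0.041     ]
arm [ 0.5209 -0.0508  0.1802] 0.429
arm [ 0.5211 -0.0515  0.1843] 0.078
arm [ 0.5217 -0.0465  0.1971] 0.309
```

View pics/arm.png

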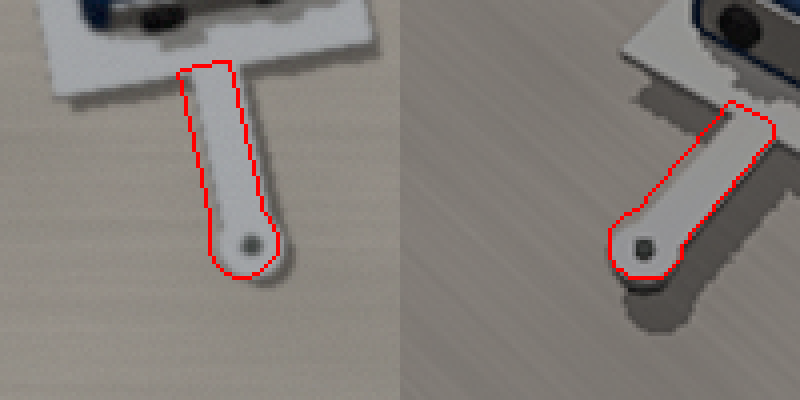

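The arm outline fits well, and the foot is at about (0.521, -0.050) with stand yaw about 0.18. Before travelling I'll check the height of the bottle and print the move.

```bash
cat >> h.py <<'E'
def ray(v,q):
    K=v["K"];a=(q[0]-K[0,2])/K[0,0];b=(q[1]-K[1,2])/K[1,1]
    if v["c"]=="wrist":
        r=np.hypot(a,b)+1e-12; d=np.array([a/r*np.sin(r),-b/r*np.sin(r),-np.cos(r)])
    else: d=np.array([a,-b,-1])
    d=v["T"][:3,:3]@d; return v["T"][:3,3],d/np.linalg.norm(d)
def tri(vs,qs):
    A=0;b=0
    for v,q in zip(vs,qs):
        o,d=ray(v,q);P=np.eye(3)-np.outer(d,d);A=A+P;b=b+P@o
    return np.linalg.solve(A,b)
def rel(target,yaw=None):
    """tool-frame shift (mm, at present yaw), yaw turn"""
    o=observe();y=o["tool_rot"][2];d=(np.array(target)-o["tool_pos"])*1000
    print("t",round(o["time"],2),"pos",np.round(o["tool_pos"],4),"yaw",round(y,4),"q6",round(o["qpos"][5],2))
    R=lambda y:np.array([[np.cos(y),np.sin(y),0],[np.sin(y),-np.cos(y),0],[0,0,-1]])
    print("shift now-yaw",np.round(R(y).T@d,1), "" if yaw is None else ("then roll",round(-(yaw-y),4),"| shift after turn",np.round(R(yaw).T@d,1)))
E
python3 - <<'E'
from h import *
V=pickle.load(open("V0.pkl","rb"))
print(tri(V,[(162,383),(117,211)]))
rel((.52,.26,.23),1.33)
E
```

```text
[0.2753782  0.37995459 0.12564928]
t 0.5 pos [0.2048 0.4834 0.2267] yaw 2.7408 q6 -0.15
shift now-yaw [-377.4  -82.7   -3.3] ('then roll', np.float64(1.4108), '| shift after turn', array([-141.8,  359.4,   -3.3]))
```

Request:
step_arm(
  commands=[
    {"translation": [-37.7,-8.3,0],"roll": 0},
    {"translation": [-37.7,-8.3,0],"roll": 0},
    {"translation": [-37.7,-8.3,0],"roll": 0},
    {"translation": [-37.7,-8.3,0],"roll": 0},
    {"translation": [-37.7,-8.3,0],"roll": 0},
    {"translation": [-37.7,-8.3,0],"roll": 0},
    {"translation": [-37.7,-8.3,0],"roll": 0},
    {"translation": [-37.7,-8.3,0],"roll": 0},
    {"translation": [-37.7,-8.3,0],"roll": 0},
    {"translation": [-37.7,-8.3,0],"roll": 0},
  ],
  fingers=0.5,
)

```text
time: 1.33
tool_pos: [0.5209, 0.2585, 0.2268]
tool_rot: [3.141, 0.0, 2.741]
contact_force: [0.9, 0.4, -0.6]
opening: 0.0459
grip_force: 0.0
```

Request:
step_arm(
  commands=[
    {"translation": [0,0,0],"roll": 0.118},
    {"translation": [0,0,0],"roll": 0.118},
    {"translation": [0,0,0],"roll": 0.118},
    {"translation": [0,0,0],"roll": 0.118},
    {"translation": [0,0,0],"roll": 0.118},
    {"translation": [0,0,0],"roll": 0.118},
    {"translation": [0,0,0],"roll": 0.118},
    {"translation": [0,0,0],"roll": 0.118},
    {"translation": [0,0,0],"roll": 0.118},
    {"translation": [0,0,0],"roll": 0.118},
    {"translation": [0,0,0],"roll": 0.118},
    {"translation": [0,0,0],"roll": 0.118},
    {"translation": [0,0,0],"roll": 0},
  ],
)

```text
time: 2.42
tool_pos: [0.5196, 0.2599, 0.2267]
tool_rot: [-3.142, -0.0, 1.321]
contact_force: [-0.5, 0.0, -0.1]
opening: 0.0456
grip_force: 0.0
```

```bash
python3 - <<'E'
from h import *
v=shot("wrist");pickle.dump(v,open("W1.pkl","wb"));cv2.imwrite("pics/w1.png",v["im"][:,:,::-1])
print(v["K"].tolist(),np.round(v["T"],3).tolist())
for n in ("spacer_a","foot"):
    for d in search_frame("wrist",n): print(n,np.round(d["at"],3),round(d["confidence"],2))
for P in ((.519,.2625,.008),(.521,-.05,.041)): print(proj(v,[P]))
rel((.52,.26,.2))
E
```

```text
[[371.64829954431775, 0.0, 320.01901482781966], [0.0, 371.64829954431775, 234.7907870017803], [0.0, 0.0, 1.0]] [[0.969, 0.237, 0.076, 0.541], [-0.249, 0.923, 0.295, 0.34], [-0.0, -0.304, 0.953, 0.384], [0.0, 0.0, 0.0, 1.0]]
spacer_a [0.819 0.205 0.01 ] 0.85
spacer_a [0.444 0.404 0.01 ] 0.73
spacer_a [0.652 0.252 0.006] 0.65
spacer_a [0.515 0.265 0.008] 0.62
spacer_a [0.348 0.235 0.004] 0.61
foot [0.741 0.073 0.04 ] 0.75
[[318.07886108 198.80040561]]
[[378.39755315 430.89759064]]
t 2.57 pos [0.5195 0.2599 0.2267] yaw 1.3284 q6 0.57
shift now-yaw [ 0.2  0.5 26.7]
```

View pics/w1.png

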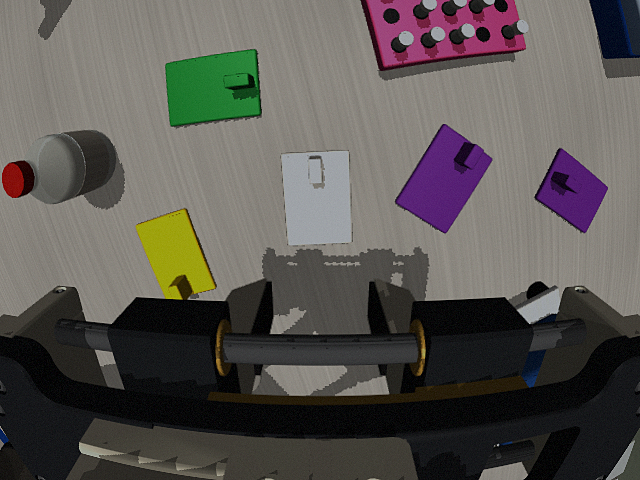

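The wrist view shows spacer A at (318,198) with its fin at (316,170), as predicted. Next I'll fit the pose from this picture.

```bash
python3 - <<'E'
from h import *
v=pickle.load(open("W1.pkl","rb")); V=pickle.load(open("V0.pkl","rb"))
p0=(.519,.2625,-1.82)
m=comp(white(v["im"]),v,(.519,.2625,.008)); print(m.sum(),sil(v,SP,p0).sum())
m=cv2.morphologyEx(m,cv2.MORPH_CLOSE,np.ones((5,5)))
r,f=fit([v],[m],SP,p0);print(np.round(r,4),f)
print("h",np.round(fit([v],[m],SP,(*r,0.))[0],4))
o=v["im"].copy()
for M in SP:
    h=cv2.convexHull(proj(v,W(M,r)).astype(np.float32)).astype(int); cv2.polylines(o,[h],1,(255,0,0),1)
cv2.imwrite("pics/w1c.png",cv2.resize(o[130:260,250:390],None,fx=4,fy=4,interpolation=cv2.INTER_NEAREST)[:,:,::-1])
fx=r[0]-.034*np.cos(r[2]);fy=r[1]-.034*np.sin(r[2]);print("fin",fx,fy)
# fin top middle from two views
rel((fx,fy,.011),r[2]+np.pi)
E
```

```text
5782.0 6627.019607843138
[ 0.5174  0.2604 -1.7764] 0.11235269992909992
h [ 0.5166  0.2581 -1.7674 -0.0214]
fin 0.5243588293400703 0.2936810453171457
t 2.57 pos [0.5195 0.2599 0.2267] yaw 1.3284 q6 0.57
shift now-yaw [ 33.9  -3.4 215.7] ('then roll', np.float64(-0.0368), '| shift after turn', array([ 34. ,  -2.1, 215.7]))
```

View pics/w1c.png

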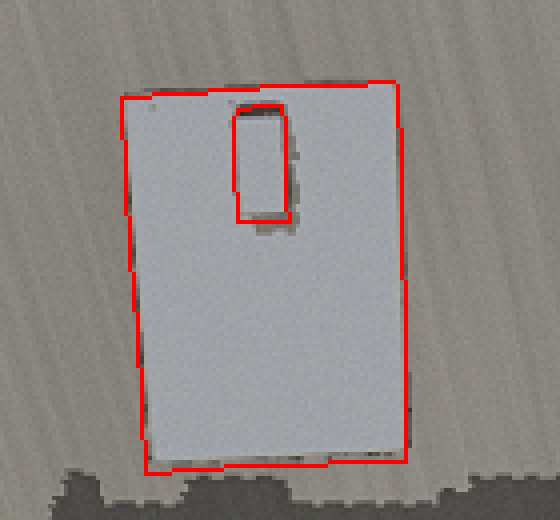

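The overlay matches the plate and fin to about 1 mm, so I'm descending to grasp the fin.

Request:
step_arm(
  commands=[
    {"translation": [17,-1.7,20],"roll": -0.037},
    {"translation": [17,-0.4,30],"roll": 0},
    {"translation": [0,0,35],"roll": 0},
    {"translation": [0,0,35],"roll": 0},
    {"translation": [0,0,35],"roll": 0},
    {"translation": [0,0,25],"roll": 0},
    {"translation": [0,0,15],"roll": 0},
    {"translation": [0,0,10],"roll": 0},
    {"translation": [0,0,6],"roll": 0},
    {"translation": [0,0,3.5],"roll": 0},
    {"translation": [0,0,0],"roll": 0},
  ],
)

```text
time: 3.48
tool_pos: [0.5255, 0.2936, 0.0124]
tool_rot: [3.141, -0.0, 1.362]
contact_force: [0.6, 0.5, 1.0]
opening: 0.0457
grip_force: 0.0
```

Request:
step_arm(
  commands=[
    {"translation": [0,0,0],"roll": 0},
    {"translation": [0,0,0],"roll": 0},
    {"translation": [0,0,0],"roll": 0},
    {"translation": [0,0,0],"roll": 0},
    {"translation": [0,0,0],"roll": 0},
    {"translation": [0,0,0],"roll": 0},
  ],
  fingers=0,
  grip_force=40,
)

```text
time: 3.98
tool_pos: [0.5252, 0.2936, 0.0125]
tool_rot: [3.141, -0.0, 1.362]
contact_force: [-0.8, 0.6, 0.7]
opening: 0.0119
grip_force: 40.0
```

Request:
step_arm(
  commands=[
    {"translation": [0,0,-3],"roll": 0},
    {"translation": [0,0,-4],"roll": -0.098},
    {"translation": [0,0,-3],"roll": -0.098},
    {"translation": [0,0,0],"roll": -0.098},
    {"translation": [0,0,0],"roll": -0.099},
    {"translation": [-20,-7,0],"roll": 0},
    {"translation": [-30,-10.6,0],"roll": 0},
    {"translation": [-30,-10.6,0],"roll": 0},
    {"translation": [-30,-10.6,0],"roll": 0},
    {"translation": [-30,-10.6,0],"roll": 0},
    {"translation": [-30,-10.6,0],"roll": 0},
    {"translation": [-24,-8.2,0],"roll": 0},
    {"translation": [0,0,6],"roll": 0},
    {"translation": [0,0,0],"roll": 0},
    {"translation": [0,0,0],"roll": 0},
  ],
)

```text
time: 5.23
tool_pos: [0.4937, 0.0907, 0.0161]
tool_rot: [-3.141, -0.0, 1.754]
contact_force: [0.9, 1.1, -0.6]
opening: 0.012
grip_force: 40.0
```

```bash
python3 - <<'E'
from h import *
V=[shot("top"),shot("side")]; pickle.dump(V,open("V1.pkl","wb"))
o=observe();p=o["tool_pos"];y=o["tool_rot"][2]+np.pi
P=(p[0]+.034*np.cos(y),p[1]+.034*np.sin(y),y,p[2]-.0125)
ov=[]
for v in V:
    im=v["im"].copy()
    for M,q in [(SP[:1],P),(ARM,(.520,-.051,.184)),([disc(0,0,.016,.017,.031)],(.520,-.051,.184))]:
        for m in M: cv2.polylines(im,[cv2.convexHull(proj(v,W(m,q)).astype(np.float32)).astype(int)],1,(255,0,0),1)
    c=proj(v,[(.515,-.01,.02)])[0].astype(int); ov.append(cv2.resize(im[c[1]-65:c[1]+65,c[0]-65:c[0]+65],(400,400),interpolation=cv2.INTER_NEAREST))
cv2.imwrite("pics/pre_a.png",np.hstack(ov)[:,:,::-1])
rel((.5105,.0001,.014),1.755)
E
```

```text
t 5.33 pos [0.4939 0.0913 0.0163] yaw 1.756 q6 -0.16
shift now-yaw [-92.7  -0.5   2.3] ('then roll', np.float64(0.001), '| shift after turn', array([-92.7,  -0.4,   2.3]))
```

View pics/pre_a.png

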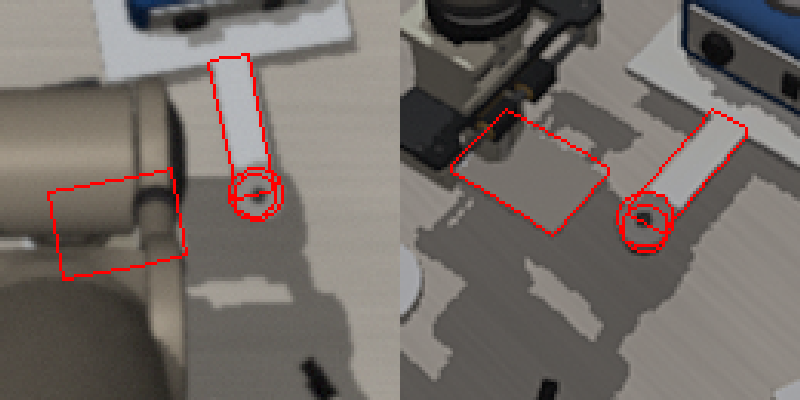

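Both views agree with the model: the plate is held as planned and the arm end is aligned. Inserting A now.

Request:
step_arm(
  commands=[
    {"translation": [0,0,1.5],"roll": 0},
    {"translation": [-12,0,0],"roll": 0},
    {"translation": [-16,-0.2,0],"roll": 0},
    {"translation": [-16,-0.2,0],"roll": 0},
    {"translation": [-16,0,0],"roll": 0},
    {"translation": [-16,0,0],"roll": 0},
    {"translation": [-11,0,0],"roll": 0},
    {"translation": [-5.7,0,0],"roll": 0},
    {"translation": [0,0,1],"roll": 0},
    {"translation": [0,0,1],"roll": 0},
    {"translation": [0,0,0],"roll": 0},
    {"translation": [0,0,0],"roll": 0},
  ],
)

```text
time: 6.33
tool_pos: [0.5099, -0.0002, 0.0126]
tool_rot: [-3.141, -0.0, 1.756]
contact_force: [0.1, 0.4, -0.5]
opening: 0.0117
grip_force: 40.0
```

Request:
step_arm(
  commands=[
    {"translation": [0,0,0],"roll": 0},
    {"translation": [0,0,0],"roll": 0},
    {"translation": [0,0,0],"roll": 0},
    {"translation": [0,0,0],"roll": 0},
    {"translation": [0,0,-10],"roll": 0},
    {"translation": [0,0,-30],"roll": 0},
    {"translation": [0,0,-40],"roll": 0},
    {"translation": [0,0,-40],"roll": 0},
    {"translation": [0,0,-40],"roll": 0},
    {"translation": [0,0,-40],"roll": 0},
    {"translation": [-25,0,-10],"roll": 0},
    {"translation": [-35,0,0],"roll": 0},
    {"translation": [-35,0,0],"roll": 0},
    {"translation": [-35,0,0],"roll": 0},
    {"translation": [-20,0,0],"roll": 0},
    {"translation": [0,0,0],"roll": 0},
  ],
  fingers=0.4,
)

```text
time: 7.67
tool_pos: [0.5379, -0.1523, 0.2232]
tool_rot: [3.141, 0.002, 1.751]
contact_force: [-0.5, 0.3, -0.5]
opening: 0.0369
grip_force: 0.0
```

```bash
python3 - <<'E'
from h import *
v=shot("wrist"); pickle.dump(v,open("W2.pkl","wb"))
im=v["im"].copy(); r=(.5099+.034*.183,-.0002-.034*.983,1.756-np.pi)
m=comp(white(v["im"]),v,(r[0],r[1]+.02,.008)); print(m.sum())
for M,q in [(SP,r),(ARM,(.520,-.051,.184))]:
    for k in M: cv2.polylines(im,[cv2.convexHull(proj(v,W(k,q)).astype(np.float32)).astype(int)],1,(255,0,0),1)
c=proj(v,[(.52,-.03,.02)])[0].astype(int);print(c);c=np.clip(c,90,400)
cv2.imwrite("pics/w2.png",cv2.resize(im[c[1]-90:c[1]+80,c[0]-90:c[0]+90],None,fx=3.3,fy=3.3)[:,:,::-1])
rel((.52,-.2565,.2),1.3)
E
```

```text
14716.0
[323  77]
t 7.72 pos [ 0.5375 -0.1501  0.2231] yaw 1.7516 q6 -0.59
shift now-yaw [-101.5  -36.3   23.1] ('then roll', np.float64(0.4516), '| shift after turn', array([-107.2,   11.6,   23.1]))
```

View pics/w2.png

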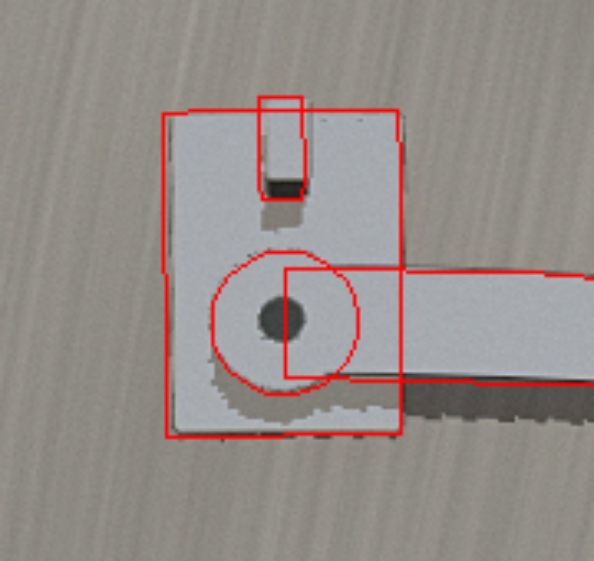

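Spacer A lies under the foot as planned, and the model overlay matches to about 1 mm. Next I'm moving over spacer B.

Request:
step_arm(
  commands=[
    {"translation": [0,0,0],"roll": 0.113},
    {"translation": [0,0,0],"roll": 0.113},
    {"translation": [0,0,0],"roll": 0.113},
    {"translation": [0,0,0],"roll": 0.113},
    {"translation": [-25,3,0],"roll": 0},
    {"translation": [-32,4,0],"roll": 0},
    {"translation": [-32,4,0],"roll": 0},
    {"translation": [-18,0.6,0],"roll": 0},
    {"translation": [0,0,0],"roll": 0},
    {"translation": [0,0,0],"roll": 0},
  ],
)

```text
time: 8.55
tool_pos: [0.5202, -0.2539, 0.223]
tool_rot: [-3.141, -0.001, 1.302]
contact_force: [-0.1, 1.0, 0.7]
opening: 0.0364
grip_force: 0.0
```

```bash
python3 - <<'E'
from h import *
v=shot("wrist"); pickle.dump(v,open("W3.pkl","wb"))
p0=(.5204,-.2565,1.3)
m=comp(white(v["im"]),v,(.5204,-.2565,.008)); print(m.sum(),sil(v,SP,p0).sum())
m=cv2.morphologyEx(m,cv2.MORPH_CLOSE,np.ones((5,5)))
r,f=fit([v],[m],SP,p0);print(np.round(r,4),f)
im=v["im"].copy()
for k in SP: cv2.polylines(im,[cv2.convexHull(proj(v,W(k,r)).astype(np.float32)).astype(int)],1,(255,0,0),1)
c=proj(v,[(*r[:2],.02)])[0].astype(int);print(c)
cv2.imwrite("pics/w3.png",cv2.resize(im[max(c[1]-90,0):c[1]+150,max(c[0]-130,0):c[0]+130],None,fx=2.4,fy=2.4,interpolation=cv2.INTER_NEAREST)[:,:,::-1])
rel((r[0]-.034*np.cos(r[2]),r[1]-.034*np.sin(r[2]),.0125),r[2])
E
```

```text
5901.0 6792.317647058825
[ 0.5191 -0.2567  1.2907] 0.13865301496942864
[318 207]
t 8.6 pos [ 0.5205 -0.2532  0.223 ] yaw 1.3031 q6 -0.32
shift now-yaw [-37.8  -0.9 210.5] ('then roll', np.float64(0.0124), '| shift after turn', array([-37.8,  -0.4, 210.5]))
```

View pics/w3.png

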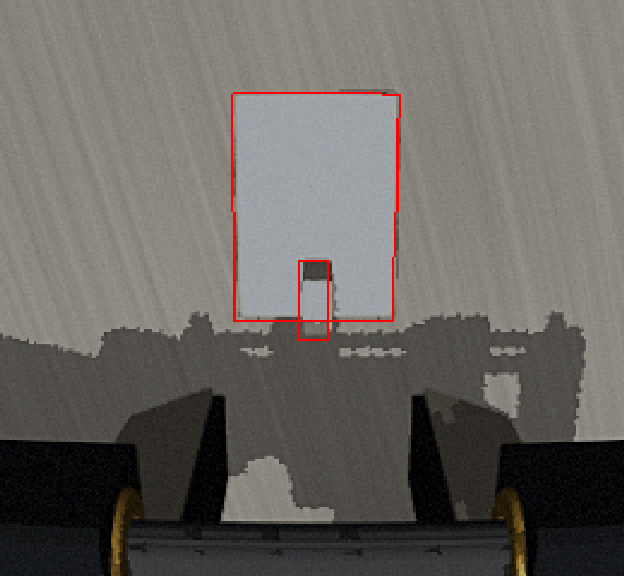

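Spacer B fits too, with its fin about 1 mm right of the model. I'm adjusting for that and grasping.

Request:
step_arm(
  commands=[
    {"translation": [-18,0.6,20],"roll": 0.012},
    {"translation": [-19.8,0,30],"roll": 0},
    {"translation": [0,0,35],"roll": 0},
    {"translation": [0,0,35],"roll": 0},
    {"translation": [0,0,35],"roll": 0},
    {"translation": [0,0,25],"roll": 0},
    {"translation": [0,0,14],"roll": 0},
    {"translation": [0,0,8],"roll": 0},
    {"translation": [0,0,5],"roll": 0},
    {"translation": [0,0,3.5],"roll": 0},
    {"translation": [0,0,0],"roll": 0},
    {"translation": [0,0,0],"roll": 0},
  ],
)

```text
time: 9.6
tool_pos: [0.5115, -0.2912, 0.0132]
tool_rot: [3.14, 0.0, 1.291]
contact_force: [-0.2, 0.0, 0.7]
opening: 0.0367
grip_force: 0.0
```

Request:
step_arm(
  commands=[
    {"translation": [0,0,0],"roll": 0},
    {"translation": [0,0,0],"roll": 0},
    {"translation": [0,0,0],"roll": 0},
    {"translation": [0,0,0],"roll": 0},
    {"translation": [0,0,0],"roll": 0},
    {"translation": [0,0,0],"roll": 0},
  ],
  fingers=0,
  grip_force=40,
)

```text
time: 10.1
tool_pos: [0.5109, -0.2913, 0.0125]
tool_rot: [3.141, 0.0, 1.291]
contact_force: [-0.6, 0.2, 2.6]
opening: 0.0117
grip_force: 39.8
```

```bash
python3 - <<'E'
from h import *
u=np.array([np.cos(1.755),np.sin(1.755)]);f=np.array([.520,-.051])
rel((*(f-.150*u),.024),1.755)
E
```

```text
t 10.1 pos [ 0.5109 -0.2913  0.0125] yaw 1.2907 q6 -0.37
shift now-yaw [ 99.3   9.5 -11.5] ('then roll', np.float64(-0.4643), '| shift after turn', array([ 84.5,  53. , -11.5]))
```

Request:
step_arm(
  commands=[
    {"translation": [0,0,-3.5],"roll": 0},
    {"translation": [0,0,-4],"roll": -0.093},
    {"translation": [0,0,-4],"roll": -0.093},
    {"translation": [0,0,0],"roll": -0.093},
    {"translation": [0,0,0],"roll": -0.093},
    {"translation": [0,0,0],"roll": -0.092},
    {"translation": [20,12.6,0],"roll": 0},
    {"translation": [25,15.7,0],"roll": 0},
    {"translation": [25,15.7,0],"roll": 0},
    {"translation": [14.5,9,0],"roll": 0},
    {"translation": [0,0,0],"roll": 0},
    {"translation": [0,0,0],"roll": 0},
  ],
)

```text
time: 11.1
tool_pos: [0.5477, -0.1977, 0.0237]
tool_rot: [-3.141, 0.0, 1.757]
contact_force: [0.1, -0.1, -0.9]
opening: 0.0116
grip_force: 39.8
```

```bash
python3 - <<'E'
from h import *
z=[]
for i in range(3):
    v=shot("wrist"); z.append(observe()["tool_pos"][2])
print(z); pickle.dump(v,open("W4.pkl","wb"))
V=[shot("side"),v]
o=observe();p=o["tool_pos"];y=o["tool_rot"][2]
P=(p[0]+.034*np.cos(y),p[1]+.034*np.sin(y),y,p[2]-.0125)
ra=(.5099+.034*.183,-.0002-.034*.983,1.756-np.pi)
ov=[]
for v in V:
    im=v["im"].copy()
    for M,q in [(SP[:1],P),(SP[:1],ra),(ARM,(.520,-.051,.184))]:
        for m in M: cv2.polylines(im,[cv2.convexHull(proj(v,W(m,q)).astype(np.float32)).astype(int)],1,(255,0,0),1)
    c=proj(v,[(.51,-.09,.01)])[0].astype(int);print(c); c=np.clip(c,75,400); ov.append(cv2.resize(im[c[1]-75:c[1]+75,c[0]-75:c[0]+75],(400,400),interpolation=cv2.INTER_NEAREST))
cv2.imwrite("pics/pre_b.png",np.hstack(ov)[:,:,::-1])
u=np.array([np.cos(1.755),np.sin(1.755)]);f=np.array([.520,-.051])
rel((*(f-.052*u),.021),1.755)
E
```

```text
[np.float64(0.023699933292146647), np.float64(0.023679886337673463), np.float64(0.02371232907989837)]
[331 304]
[280  53]
t 11.3 pos [ 0.5472 -0.1995  0.0237] yaw 1.7535 q6 -0.66
shift now-yaw [99.   0.3  2.7] ('then roll', np.float64(-0.0015), '| shift after turn', array([99. ,  0.5,  2.7]))
```

View pics/pre_b.png

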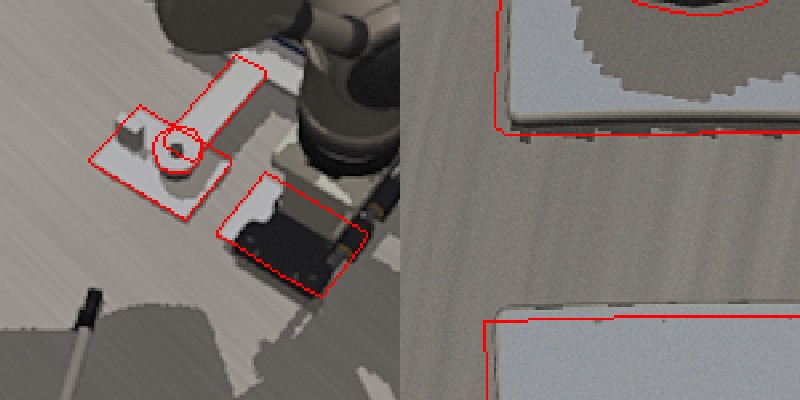

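Both views match the model. I'm advancing B's nose over A's protruding nose, then lowering until just clear of it.

Request:
step_arm(
  commands=[
    {"translation": [15,0.3,0],"roll": 0},
    {"translation": [15,0,0],"roll": 0},
    {"translation": [15,0,0],"roll": 0},
    {"translation": [0,0,0],"roll": 0},
    {"translation": [0,0,1],"roll": 0},
    {"translation": [0,0,1],"roll": 0},
    {"translation": [0,0,0.7],"roll": 0},
    {"translation": [0,0,0],"roll": 0},
    {"translation": [0,0,0],"roll": 0},
    {"translation": [0,0,0],"roll": 0},
  ],
)

```text
time: 12.13
tool_pos: [0.5396, -0.1544, 0.0209]
tool_rot: [3.142, -0.0, 1.754]
contact_force: [0.4, -0.7, -1.2]
opening: 0.0113
grip_force: 39.8
```

```bash
python3 - <<'E'
from h import *
F=[]
for i in range(4):
    v=shot("wrist"); o=observe(); F.append(np.r_[o["contact_force"],o["torque"],o["tool_pos"]*1000])
print(np.round(np.mean(F,0),2),np.round(np.std(F,0),2))
u=np.array([np.cos(1.755),np.sin(1.755)]);f=np.array([.520,-.051])
rel((*(f-.052*u),.021),1.755)
E
```

```text
[ 3.0000e-01  5.0000e-02 -9.0000e-01 -1.3000e-01  1.0000e-02 -1.0000e-02
  5.3958e+02 -1.5429e+02  2.1000e+01] [0.43 0.33 0.22 0.   0.02 0.03 0.01 0.05 0.02]
t 12.33 pos [ 0.5396 -0.1542  0.021 ] yaw 1.7545 q6 -0.6
shift now-yaw [53.1 -0.4  0. ] ('then roll', np.float64(-0.0005), '| shift after turn', array([53.1, -0.3,  0. ]))
```

No contact force beyond the plate's own weight, so I'm sliding B in slowly.

Request:
step_arm(
  commands=[
    {"translation": [4,0,0],"roll": 0},
    {"translation": [4,0,0],"roll": 0},
    {"translation": [4,0,0],"roll": 0},
    {"translation": [4,0,0],"roll": 0},
    {"translation": [4,0,0],"roll": 0},
    {"translation": [0,0,0],"roll": 0},
  ],
)

```text
time: 12.83
tool_pos: [0.5356, -0.1334, 0.021]
tool_rot: [-3.141, -0.001, 1.756]
contact_force: [-1.2, 0.3, -1.4]
opening: 0.0115
grip_force: 39.8
```

Request:
step_arm(
  commands=[
    {"translation": [5,0,0],"roll": 0},
    {"translation": [5,0,0],"roll": 0},
    {"translation": [5,0,0],"roll": 0},
    {"translation": [5,0,0],"roll": 0},
    {"translation": [5,0,0],"roll": 0},
    {"translation": [5,-0.3,0],"roll": 0},
    {"translation": [3,0,0],"roll": 0},
    {"translation": [0,0,0],"roll": 0},
    {"translation": [0,0,0],"roll": 0},
  ],
)

```text
time: 13.58
tool_pos: [0.5296, -0.1019, 0.0211]
tool_rot: [3.141, 0.0, 1.755]
contact_force: [-0.0, 0.6, -1.7]
opening: 0.0118
grip_force: 39.8
```

```bash
python3 - <<'E'
from h import *
o=observe();print(np.round(o["contact_force"],1),np.round(o["torque"],2))
u=np.array([np.cos(1.755),np.sin(1.755)]);f=np.array([.520,-.051])
rel((*(f-.052*u),.0205),1.755)
E
```

```text
[-0.   0.6 -1.7] [-0.11  0.03  0.  ]
t 13.58 pos [ 0.5296 -0.1019  0.0211] yaw 1.7552 q6 -0.52
shift now-yaw [-0.2 -0.1  0.6] ('then roll', np.float64(0.0002), '| shift after turn', array([-0.2, -0.1,  0.6]))
```

Request:
step_arm(
  commands=[
    {"translation": [0,0,0.5],"roll": 0},
    {"translation": [0,0,0],"roll": 0},
  ],
)

```text
time: 13.75
tool_pos: [0.5297, -0.1022, 0.0205]
tool_rot: [3.141, 0.0, 1.754]
contact_force: [-0.1, 0.6, 0.1]
opening: 0.0117
grip_force: 39.8
```

Request:
step_arm(
  commands=[
    {"translation": [0,0,0],"roll": 0},
    {"translation": [0,0,0],"roll": 0},
    {"translation": [0,0,0],"roll": 0},
    {"translation": [0,0,0],"roll": 0},
    {"translation": [0,0,0],"roll": 0},
    {"translation": [0,0,-8],"roll": 0},
    {"translation": [0,0,-20],"roll": 0},
    {"translation": [0,0,-40],"roll": 0},
    {"translation": [0,0,-40],"roll": 0},
    {"translation": [0,0,-40],"roll": 0},
    {"translation": [0,0,-40],"roll": 0},
    {"translation": [-30,0,0],"roll": 0},
    {"translation": [-30,0,0],"roll": 0},
    {"translation": [0,0,0],"roll": 0},
    {"translation": [0,0,0],"roll": 0},
  ],
  fingers=0.4,
)

```text
time: 15.0
tool_pos: [0.5403, -0.162, 0.2088]
tool_rot: [3.141, -0.0, 1.752]
contact_force: [-0.8, 0.3, 0.5]
opening: 0.0366
grip_force: 0.0
```

```bash
python3 - <<'E'
from h import *
V=[shot("side"),shot("wrist")]
ra=(.5099+.034*.183,-.0002-.034*.983,1.756-np.pi); rb=(.5296-.034*.183,-.1019+.034*.983,1.755,.008)
ov=[]
for v in V:
    im=v["im"].copy()
    for M,q in [(SP[:1],ra),(SP,rb),(ARM,(.520,-.051,.184))]:
        for m in M: cv2.polylines(im,[cv2.convexHull(proj(v,W(m,q)).astype(np.float32)).astype(int)],1,(255,0,0),1)
    c=proj(v,[(.52,-.05,.01)])[0].astype(int);print(c); w=60 if v["c"]=="side" else 100;c=np.clip(c,w,380); ov.append(cv2.resize(im[c[1]-w:c[1]+w,c[0]-w:c[0]+w],(400,400),interpolation=cv2.INTER_NEAREST))
cv2.imwrite("pics/end.png",np.hstack(ov)[:,:,::-1])
E
```

```text
[322 291]
[319  88]
```

View pics/end.png

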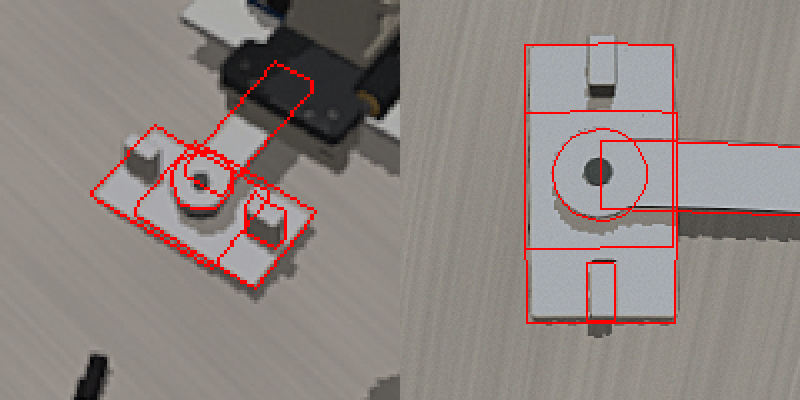

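Both plates lie stacked under the foot, with their fins sticking out on opposite sides. The stand has not moved and the gripper is clear.

```bash
python3 -c "
from cell import *
print(hand_in())"
```

```text
the job is handed in; nothing more can be done
None
```

The job is handed in at about 15 s of robot time: both white spacers lie flat, one on top of the other, under the foot, with their fins sticking out on opposite sides and no visible shift of the stand; the hand-in call gave no verdict.

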